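# Find the tight spot of a linear slide

## Robot

A 7-joint arm with a two-finger parallel gripper is mounted at the origin on the work surface; the furniture and walls round the work are solid. World frame = base frame: x ahead of the robot, y to its left, z up, the work surface at z = 0. Lengths are in m, angles in rad, forces in N, time in s.
With the tool pointing down it reaches from about 0.425 to 0.925 m from the base axis. Payload 6.8 kg.
Tool frame: the origin (TCP) lies at the very end of the fingers, on their centre line; the grasp point (between the pads) lies 19 mm behind it (r.tcp_to_grasp is the distance from the TCP to the grasp point, in m); z points along the fingers, y is the line along which they close (so a half turn about z gives the same grasp; the last joint's range is limited). The gripper opens to 85 mm and grips with 20 to 120 N. Pads are 22 mm wide; open, the fingers measure 114 mm over their backs; the gripper's body (76 mm by 85 mm) begins 54 mm behind the grasp point. The pads swing forward as they close: fully open they stand 13 mm farther back than shut.
Start: joints at [-1.295, 0.477, 0.022, 1.555, -0.011, 1.109, -0.083], TCP at [0.253, 0.626, 0.231] pointing down, gripper open.
Joint ranges: [-2.96, 2.96], [-0.34, 2.1], [-1.41, 1.46], [0.24, 2.44], [-1.37, 4.51], [0.17, 1.92], [-2.96, 2.96]. Speed limits (rad/s): [2.39, 2.39, 3.14, 3.14, 3.14, 3.14, 3.14].

## Interface

Orientations are given as a rotation vector (axis times angle).
In Python, from bench import r gives the robot as it stands.
- The arm moves only by the tool step_arm, never from a script. Its argument "moves" is a list of rows, each a list of 7 numbers: the shift along the tool's x, y, z in mm, then the turn, a rotation vector about the tool's x, y, z in rad, then the finger opening in mm, from 0 to 85.4. A call has 1 to 8 rows; each row is the pose to reach, as a shift and turn from the pose commanded when the call began, along the tool's axes at that moment; what a row does not reach only later rows make up. A row lasts 1/10 s, in which the tool goes at most 50 mm and 8.59 degrees, less where a joint would pass 70% of its speed; a pose out of reach is approached as far as the arm can. A call with a gripper value outside its range is refused whole. The fingers move at their own pace and stop on an object; "grip_force" is the grip in N (left out, the last holds). Time passes only in rows, so rows that repeat a pose let the fingers close. It gives the time, the measured TCP pose, the force, the opening and the grip force at its end, in the units of the state.
- r.get_obs(): the state, without advancing time (a new reading comes with each control period).
- r.grab_frame(name): name is "scene" or "top"; returns a dict with "image" (420x560x3 uint8, red, green, blue), "depth" (420x560 float32, m along the optical axis (not along the pixel's ray), 0 where there is no reading), "mtx" (3x3 intrinsics, pixels), "rvec" (rotation vector, rad) and "tvec" (3), from world to camera coordinates, as OpenCV has them. Camera axes: x right, y down, z forward; pixel columns grow to the right and rows downward; lengths in m; the calibration is good to about 2 mm. A picture is of the moment at which its call begins.
- r.hand_in(): hands the job in; it is judged then, once.
The state is a dict: "clock": time; "joints": joint angles; "qvel": joint speeds; "tau": joint torques, N m; "tcp_pos": TCP position; "orientation": TCP orientation; "contact_force": force on the tool from outside, world axes, zero at the start; "moment": the same for the moment, N m; "grip_width": finger opening in m; "gripper_force": force on a finger pad.
Only numpy, scipy, OpenCV 4.12 (cv2) and the standard library are available. Lean on these libraries where they do the work, as an engineer would, in place of code of your own. Each camera call takes 0.05 s, during which the arm holds its last target. There are 200 camera calls.

## Task

This linear slide binds somewhere along its rail. Take the carriage by its black knob and stroke it gently over its full travel, first up against the left rubber stop and then all the way to the right one, without ramming either, and feel where it drags. Then park the carriage in the middle of that tight spot and let go, so that I can see where to dress the rail; leave the tools and offcuts lying around alone.

Things in the scene. Friction and masses are not known exactly. Their poses are not given: they have to be found in the camera images.
- rail: Plywood board (110 x 480 x 18 mm) fixed to the table, aluminium rail (30 mm wide, 22 high, 440 long) along its middle. Origin at the centre of the board's underside; y axis along the rail, to the left as the robot sees it; z up. Hidden inside, the rail is tight over a stretch about 32 mm long; where differs every time, at most 85 mm from the rail's middle, clear of both stops.
- carriage: Steel block on the rail, 60 mm across it, 70 along it, top 66 mm above the table. Origin at the middle of its underside, 42 mm above the table. It slides only along the rail and stays where it is left. Its drag is about 1 N; from 16 mm before the middle of the tight spot to just past it the drag is about 8 to 16 N, then it falls off, alike from either side.
- knob (a point): The black round knob standing on the carriage's centre: 30 mm in diameter, 44 mm tall (from 74 to 118 mm above the table). The point is its centre, 96 mm above the table.
- stop_left: Left end stop: grey block, 50 mm across the rail, 30 along it, top 68 mm above the table (screw head 74), clamped at a place that differs every time. Origin at the middle of its underside, 42 mm above the table. A rubber bumper stands out 14 mm: it meets the carriage when their origins are 64 mm apart, and gives 1 mm for 2.5 N, 12 mm at most. Over 20 N counts as ramming.
- stop_right: Right end stop, the same as the left one, mirrored.
- plane: Bystander: block plane, 48 x 171 x 54 mm, origin under its centre.
- thin_offcut: Bystander: thin wood offcut, 40 x 120 x 20 mm, origin under its centre.

How it is judged:
By the outcome, as a careful person would: the job done as asked, in the order asked, and still so for the second after the job is handed in, with the robot touching nothing.
It also fails if it takes over 50 s, if anything falls off the work surface, if the arm or the gripper's body presses on something with over 40 N, if the wrist force passes 120 N, or if a joint passes its speed limit or range.

## Working session

There is one attempt and no reset: what is moved stays moved. The work goes in short steps, Python scripts to look and compute and a tool call to move; the robot and the scene stay as the last step left them, time stands still between calls to the robot, and variables do not carry over. Pictures are saved under pics/ and viewed, at most 10 in all, crops included, and the job is handed in when it is done.

Besides the shell and the picture viewer there is one more tool, called after "Call:" as name([rows], argument=value, ...), one row to a line, values as JSON. step_arm: Moves the arm, as the interface text tells. Its arguments: {"type":"object","properties":{"moves":{"type":"array","items":{"type":"array","items":{"type":"number"}}},"grip_force":{"type":"number"}},"required":["moves"]}

```bash
mkdir -p pics
python3 - <<'E'
from bench import r
import cv2,numpy as np
o=r.get_obs(); print({k:np.round(v,3) for k,v in o.items()})
for n in("scene","top"):
    f=r.grab_frame(n); np.savez(n+'.npz',**f); cv2.imwrite(f'pics/{n}0.png',f["image"][:,:,::-1]); print(n,f["mtx"],f["rvec"],f["tvec"])
E
```

```text
{'clock': np.float64(0.0), 'joints': array([-1.295,  0.478,  0.022,  1.556, -0.011,  1.109, -0.083]), 'qvel': array([ 0.001,  0.001,  0.001, -0.001, -0.   , -0.   ,  0.001]), 'tau': array([ 0.0000e+00, -5.9644e+01,  1.6090e+00, -2.8120e+01,  1.3000e-02,
        9.0000e-03, -0.0000e+00]), 'tcp_pos': array([0.253, 0.625, 0.23 ]), 'orientation': array([-5.990e-01, -3.084e+00,  3.000e-03]), 'contact_force': array([-0.037, -1.422, -0.701]), 'moment': array([0.01 , 0.032, 0.001]), 'gripper_force': np.float64(0.0), 'grip_width': np.float64(0.086)}
scene [[509.41994091   0.         279.44642607]
 [  0.         509.41994091 206.09528673]
 [  0.           0.           1.        ]] [ 2.06963557 -1.21880279  0.51405555] [-0.36532298  0.31559803  0.92659738]
top [[546.95540595   0.         279.24296331]
 [  0.         546.95540595 209.87398021]
 [  0.           0.           1.        ]] [ 2.22849061 -1.92128982  0.24917463] [-0.19563725  0.47122586  1.20827632]
```

View pics/scene0.png

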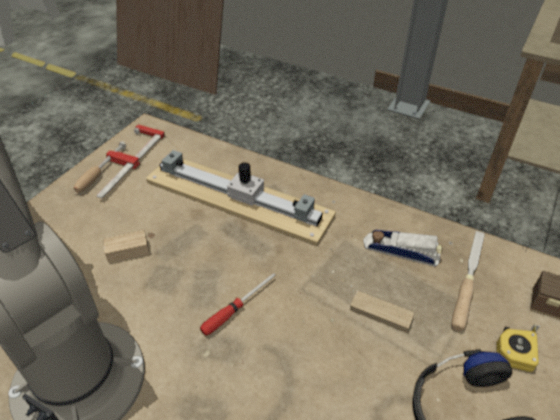

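View pics/top0.png

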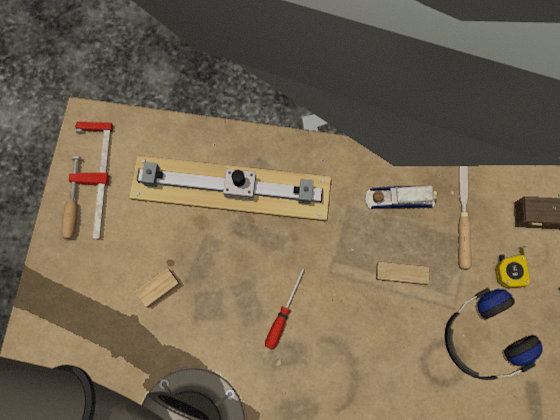

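Scene picture: the knob is at about (245,172), with the stops at (172,162) and (304,207). Top picture: the knob is at (238,178), the stops at (150,173) and (306,189), and the board's corners at about (135,157), (331,176), (328,220) and (131,200). Next I measure these.

```bash
cat > h.py <<'E'
import numpy as np,cv2
def cam(f):
    R=cv2.Rodrigues(f["rvec"])[0]; return f["mtx"],R,f["tvec"].ravel()
def ray(f,p):
    K,R,t=cam(f); return -R.T@t, R.T@np.linalg.inv(K)@np.array([p[0],p[1],1.])
def onz(f,p,z):
    o,d=ray(f,p); return o+d*(z-o[2])/d[2]
def tri(f,p,g,q):
    P=[cam(a)[0]@np.c_[cam(a)[1],cam(a)[2]] for a in(f,g)]
    X=cv2.triangulatePoints(P[0],P[1],np.float64(p).reshape(2,1),np.float64(q).reshape(2,1)).ravel(); return X[:3]/X[3]
def cloud(f):
    K,R,t=cam(f); d=f["depth"]; v,u=np.indices(d.shape)
    c=np.stack([(u-K[0,2])/K[0,0]*d,(v-K[1,2])/K[1,1]*d,d],-1); return (c-t)@R
def blob(m,box):
    x0,y0,x1,y1=box; s=np.zeros_like(m); s[y0:y1,x0:x1]=m[y0:y1,x0:x1]
    n,l,st,c=cv2.connectedComponentsWithStats(s); i=1+np.argmax(st[1:,4]); return l==i,st[i],c[i]
E
python3 - <<'E'
from h import *
np.set_printoptions(precision=4,suppress=True)
F={n:dict(np.load(n+'.npz')) for n in("scene","top")}
c={}
for n,b in(("scene",(232,158,260,186)),("top",(225,165,252,190))):
    m=(F[n]["image"].max(2)<60).astype(np.uint8); l,s,c[n]=blob(m,b); 
    P=cloud(F[n])[l]; print(n,"knob",s,c[n],"zmax",np.percentile(P[:,2],95), "median top", np.median(P[P[:,2]>.11],0))
print("tri knob",tri(F["scene"],c["scene"],F["top"],c["top"]),"on z .1",onz(F["top"],c["top"],.1))
f=F["top"]; hsv=cv2.cvtColor(f["image"],cv2.COLOR_RGB2HSV); C=cloud(f)
m=(abs(C[...,2]-.018)<.007).astype(np.uint8); m[:, :120]=0; m[:,345:]=0; m[:145]=0; m[235:]=0
m[(hsv[...,1]<60)]=0
ys,xs=np.nonzero(cv2.morphologyEx(m,cv2.MORPH_OPEN,np.ones((3,3))))
W=np.array([onz(f,p,.018)[:2] for p in zip(xs,ys)],np.float32); rc=cv2.minAreaRect(W); print("board",rc, "z",np.median(C[ys,xs,2]))
for n in F:
    C=cloud(F[n])
    for nm,b in(("L",(135,155,165,192)),("R",(290,172,322,206))) if n=="top" else(("L",(158,148,188,178)),("R",(290,192,318,222))):
        P=C[b[1]:b[3],b[0]:b[2]].reshape(-1,3); Q=P[(P[:,2]>.058)&(P[:,2]<.085)]; print(n,nm,len(Q),Q.mean(0),Q.min(0),Q.max(0), cv2.minAreaRect(Q[:,:2].astype(np.float32)))
E
```

```text
scene knob [239 163  11  21 190] [244.3158 172.5789] zmax 0.11828358247045341 median top [ 0.5402 -0.0242  0.1159]
top knob [232 170  13  17 164] [238.0549 177.9695] zmax 0.12082943936329565 median top [ 0.544  -0.0222  0.1182]
tri knob [ 0.5463 -0.0208  0.0954] on z .1 [ 0.5451 -0.0216  0.1   ]
board ((0.545375645160675, 0.0034116506576538086), (0.11146228760480881, 0.47930753231048584), 1.949210286140442) z 0.01829257648747333
scene L 213 [0.5352 0.1874 0.0655] [0.5114 0.1618 0.058 ] [0.5629 0.2094 0.0759] ((0.5380613207817078, 0.18476170301437378), (0.050913285464048386, 0.04675118625164032), 4.333725452423096)
scene R 264 [ 0.547  -0.1776  0.0663] [ 0.5235 -0.1939  0.0584] [ 0.5786 -0.1497  0.076 ] ((0.550481379032135, -0.1712961494922638), (0.054789263755083084, 0.04362453520298004), 2.649575710296631)
top L 321 [0.5387 0.1878 0.0673] [0.5142 0.1617 0.0582] [0.5645 0.2067 0.0776] ((0.5401145219802856, 0.18382695317268372), (0.0510207936167717, 0.043863508850336075), 3.330942153930664)
top R 310 [ 0.5506 -0.1758  0.0679] [ 0.5262 -0.1934  0.058 ] [ 0.5781 -0.1499  0.0785] ((0.5519803762435913, -0.17158722877502441), (0.051248256117105484, 0.04301091656088829), 2.124995231628418)
```

```bash
cat > go.py <<'E'
import sys; from h import *; from bench import r
from scipy.spatial.transform import Rotation as Ro
np.set_printoptions(precision=3,suppress=True)
x,y,z=map(float,sys.argv[1:4]); th=np.radians(1.9)
o=r.get_obs(); A=Ro.from_rotvec(o["orientation"]); ty=np.array([-np.sin(th),np.cos(th),0]); tz=np.array([0,0,-1.])
B=Ro.from_matrix(np.c_[np.cross(ty,tz),ty,tz])
print("shift mm",A.inv().apply(np.array([x,y,z])-o["tcp_pos"])*1000,"turn",(A.inv()*B).as_rotvec(),o["tcp_pos"],o["contact_force"],r.tcp_to_grasp)
E
python3 go.py .546 -.021 .19
```

```text
shift mm [-514.127 -489.435   41.305] turn [-0.002 -0.    -0.417] [0.253 0.625 0.23 ] [ 0.176  0.712 -0.23 ] 0.0187
```

Call:
step_arm([
  [-15, -15, 0, 0, 0, 0, 85],
  [-45, -43, 0, 0, 0, 0, 85],
  [-77, -73, 0, 0, 0, 0, 85],
  [-109, -104, 0, 0, 0, 0, 85],
  [-141, -134, 0, 0, 0, 0, 85],
  [-173, -165, 0, 0, 0, 0, 85],
  [-205, -195, 0, 0, 0, 0, 85],
  [-237, -226, 0, 0, 0, 0, 85],
])

```text
clock: 0.9
tcp_pos: [0.3882, 0.3257, 0.2311]
orientation: [-0.599, -3.084, 0.0]
contact_force: [0.8, -0.2, -0.0]
grip_width: 0.0851
gripper_force: 0.0
```

Call:
step_arm([
  [-35, -33, 0, 0, 0, -0.05, 85],
  [-70, -66, 0, 0, 0, -0.1, 85],
  [-105, -99, 5, 0, 0, -0.16, 85],
  [-140, -132, 10, 0, 0, -0.22, 85],
  [-175, -166, 15, 0, 0, -0.28, 85],
  [-210, -200, 20, 0, 0, -0.34, 85],
  [-245, -234, 30, 0, 0, -0.4, 85],
  [-270, -256, 37, 0, 0, -0.417, 85],
])

```text
clock: 1.7
tcp_pos: [0.5427, -0.0148, 0.1937]
orientation: [0.05, -3.141, 0.002]
contact_force: [0.7, 0.1, 0.2]
grip_width: 0.0849
gripper_force: 0.0
```

```bash
python3 go.py .546 -.021 .19
```

```text
shift mm [-3.128 -6.315  3.752] turn [-0.001 -0.    -0.001] [ 0.543 -0.015  0.194] [0.675 0.056 0.193] 0.0187
```

Call:
step_arm([
  [0, 0, 0, 0, 0, 0, 85],
  [0, 0, 0, 0, 0, 0, 85],
])

```text
clock: 1.9
tcp_pos: [0.542, -0.0114, 0.1937]
orientation: [0.049, -3.14, 0.0]
contact_force: [0.0, 1.4, 0.2]
grip_width: 0.0849
gripper_force: 0.0
```

```bash
python3 go.py .546 -.021 .081
python3 - <<'E'
from bench import r
import cv2
a=[cv2.resize(r.grab_frame(n)["image"][b[1]:b[3],b[0]:b[2],::-1],(400,400),interpolation=2) for n,b in(("scene",(175,90,315,230)),("top",(170,110,310,250)))]
cv2.imwrite('pics/hover.png',cv2.hconcat(a))
E
```

```text
shift mm [ -3.842  -9.672 112.736] turn [-0.    -0.001 -0.002] [ 0.542 -0.011  0.194] [0.017 1.412 0.237] 0.0187
```

View pics/hover.png

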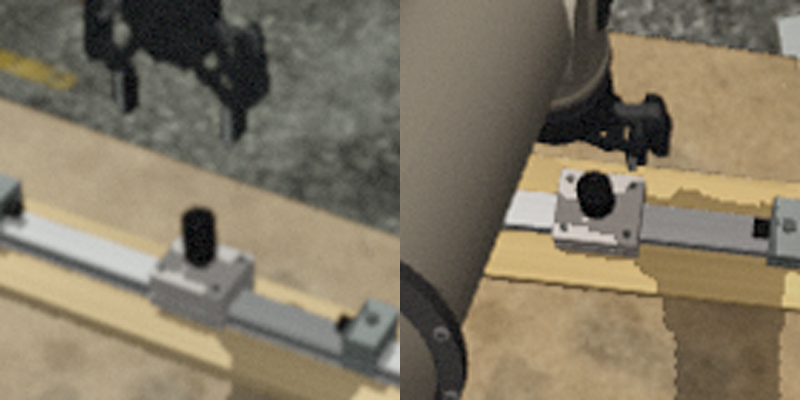

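The crops show the open fingers (left crop, about (125,95) and (235,135)) straddling the knob at (198,235). The 10 mm shift still to go fits that view. I correct sideways, go down and close.

Call:
step_arm([
  [-4, -10, 0, 0, 0, 0, 85],
  [-4, -10, 20, 0, 0, 0, 85],
  [-4, -10, 50, 0, 0, 0, 85],
  [-4, -10, 80, 0, 0, 0, 85],
  [-4, -10, 100, 0, 0, 0, 85],
  [-4, -10, 112, 0, 0, 0, 85],
  [-4, -10, 112, 0, 0, 0, 85],
  [-4, -10, 112, 0, 0, 0, 85],
])

```text
clock: 2.8
tcp_pos: [0.5473, -0.0206, 0.083]
orientation: [-0.053, 3.14, 0.0]
contact_force: [-0.4, -0.5, 0.9]
grip_width: 0.0852
gripper_force: 0.0
```

Call:
step_arm([
  [0, 0, 0, 0, 0, 0, 60],
  [0, 0, 0, 0, 0, 0, 45],
  [0, 0, 0, 0, 0, 0, 35],
  [0, 0, 0, 0, 0, 0, 20],
  [0, 0, 0, 0, 0, 0, 20],
  [0, 0, 0, 0, 0, 0, 20],
  [0, 0, 0, 0, 0, 0, 20],
], grip_force=40)

```text
clock: 3.5
tcp_pos: [0.547, -0.0206, 0.083]
orientation: [-0.052, 3.14, 0.001]
contact_force: [-1.7, 1.2, 6.2]
grip_width: 0.0293
gripper_force: 39.1
```

Call:
step_arm([
  [0, 2.5, 0, 0, 0, 0, 20],
  [0, 5, 0, 0, 0, 0, 20],
  [0, 7.5, 0, 0, 0, 0, 20],
  [0, 10, 0, 0, 0, 0, 20],
])

```text
clock: 3.9
tcp_pos: [0.5468, -0.0129, 0.083]
orientation: [-0.05, 3.14, -0.003]
contact_force: [-0.7, -8.6, 5.0]
grip_width: 0.0289
gripper_force: 39.3
```

Call:
step_arm([
  [0, 2.5, 0, 0, 0, 0, 20],
  [0, 5, 0, 0, 0, 0, 20],
  [0, 7.5, 0, 0, 0, 0, 20],
  [0, 10, 0, 0, 0, 0, 20],
])

```text
clock: 4.3
tcp_pos: [0.5465, -0.0068, 0.083]
orientation: [-0.045, 3.14, -0.009]
contact_force: [0.3, -16.4, 3.9]
grip_width: 0.0289
gripper_force: 39.6
```

Call:
step_arm([
  [0, 2.5, 0, 0, 0, 0, 20],
  [0, 5, 0, 0, 0, 0, 20],
  [0, 7.5, 0, 0, 0, 0, 20],
  [0, 10, 0, 0, 0, 0, 20],
])

```text
clock: 4.7
tcp_pos: [0.5461, 0.0043, 0.083]
orientation: [-0.046, 3.14, -0.007]
contact_force: [-0.3, -12.4, 5.2]
grip_width: 0.0289
gripper_force: 39.6
```

Call:
step_arm([
  [0, 2.5, 0, 0, 0, 0, 20],
  [0, 5, 0, 0, 0, 0, 20],
  [0, 7.5, 0, 0, 0, 0, 20],
  [0, 10, 0, 0, 0, 0, 20],
])

```text
clock: 5.1
tcp_pos: [0.5457, 0.0169, 0.083]
orientation: [-0.049, 3.14, -0.003]
contact_force: [-0.8, -3.1, 4.8]
grip_width: 0.0291
gripper_force: 39.6
```

Call:
step_arm([
  [0, 3, 0, 0, 0, 0, 20],
  [0, 6, 0, 0, 0, 0, 20],
  [0, 9, 0, 0, 0, 0, 20],
  [0, 12, 0, 0, 0, 0, 20],
])

```text
clock: 5.5
tcp_pos: [0.5452, 0.0309, 0.0829]
orientation: [-0.051, 3.141, -0.0]
contact_force: [-1.6, -1.4, 7.1]
grip_width: 0.029
gripper_force: 39.6
```

Call:
step_arm([
  [0, 3, 0, 0, 0, 0, 20],
  [0, 6, 0, 0, 0, 0, 20],
  [0, 9, 0, 0, 0, 0, 20],
  [0, 12, 0, 0, 0, 0, 20],
])

```text
clock: 5.9
tcp_pos: [0.5448, 0.0429, 0.083]
orientation: [-0.051, 3.141, -0.0]
contact_force: [-1.3, -0.9, 6.4]
grip_width: 0.029
gripper_force: 39.6
```

Call:
step_arm([
  [0, 3, 0, 0, 0, 0, 20],
  [0, 6, 0, 0, 0, 0, 20],
  [0, 9, 0, 0, 0, 0, 20],
  [0, 12, 0, 0, 0, 0, 20],
])

```text
clock: 6.3
tcp_pos: [0.5444, 0.055, 0.083]
orientation: [-0.052, 3.141, -0.0]
contact_force: [-2.5, -0.7, 6.7]
grip_width: 0.029
gripper_force: 39.6
```

Call:
step_arm([
  [0, 3, 0, 0, 0, 0, 20],
  [0, 6, 0, 0, 0, 0, 20],
  [0, 9, 0, 0, 0, 0, 20],
  [0, 12, 0, 0, 0, 0, 20],
])

```text
clock: 6.7
tcp_pos: [0.544, 0.0669, 0.0829]
orientation: [-0.051, 3.141, -0.0]
contact_force: [-1.8, -1.2, 6.1]
grip_width: 0.0292
gripper_force: 39.6
```

Call:
step_arm([
  [0, 3, 0, 0, 0, 0, 20],
  [0, 6, 0, 0, 0, 0, 20],
  [0, 9, 0, 0, 0, 0, 20],
  [0, 12, 0, 0, 0, 0, 20],
])

```text
clock: 7.1
tcp_pos: [0.5435, 0.0789, 0.0829]
orientation: [-0.051, 3.141, -0.0]
contact_force: [-1.1, -0.8, 6.3]
grip_width: 0.0288
gripper_force: 39.6
```

Call:
step_arm([
  [0, 3, 0, 0, 0, 0, 20],
  [0, 6, 0, 0, 0, 0, 20],
  [0, 9, 0, 0, 0, 0, 20],
  [0, 12, 0, 0, 0, 0, 20],
])

```text
clock: 7.5
tcp_pos: [0.5432, 0.0909, 0.0829]
orientation: [-0.052, 3.141, -0.0]
contact_force: [-2.4, -0.8, 6.4]
grip_width: 0.0287
gripper_force: 39.6
```

Call:
step_arm([
  [0, 3, 0, 0, 0, 0, 20],
  [0, 6, 0, 0, 0, 0, 20],
  [0, 9, 0, 0, 0, 0, 20],
  [0, 12, 0, 0, 0, 0, 20],
])

```text
clock: 7.9
tcp_pos: [0.5427, 0.103, 0.0829]
orientation: [-0.052, 3.141, -0.0]
contact_force: [-1.2, -1.4, 6.1]
grip_width: 0.0289
gripper_force: 39.6
```

Call:
step_arm([
  [0, 3, 0, 0, 0, 0, 20],
  [0, 6, 0, 0, 0, 0, 20],
  [0, 9, 0, 0, 0, 0, 20],
  [0, 12, 0, 0, 0, 0, 20],
])

```text
clock: 8.3
tcp_pos: [0.5423, 0.115, 0.0829]
orientation: [-0.052, 3.141, -0.0]
contact_force: [-1.6, -0.5, 6.2]
grip_width: 0.0288
gripper_force: 39.6
```

Call:
step_arm([
  [0, 2, 0, 0, 0, 0, 20],
  [0, 4, 0, 0, 0, 0, 20],
  [0, 6, 0, 0, 0, 0, 20],
  [0, 8, 0, 0, 0, 0, 20],
])

```text
clock: 8.7
tcp_pos: [0.542, 0.123, 0.0829]
orientation: [-0.052, 3.141, -0.0]
contact_force: [-2.2, -1.3, 7.7]
grip_width: 0.029
gripper_force: 39.7
```

Call:
step_arm([
  [0, 1, 0, 0, 0, 0, 20],
  [0, 2, 0, 0, 0, 0, 20],
  [0, 2, 0, 0, 0, 0, 20],
])

```text
clock: 9.0
tcp_pos: [0.5419, 0.1252, 0.083]
orientation: [-0.052, 3.141, 0.0]
contact_force: [-2.2, -0.7, 6.6]
grip_width: 0.029
gripper_force: 39.6
```

Call:
step_arm([
  [0, 1, 0, 0, 0, 0, 20],
  [0, 2, 0, 0, 0, 0, 20],
  [0, 2, 0, 0, 0, 0, 20],
])

```text
clock: 9.3
tcp_pos: [0.5419, 0.1272, 0.0829]
orientation: [-0.052, 3.141, 0.0]
contact_force: [-3.2, 0.3, 6.2]
grip_width: 0.0289
gripper_force: 39.6
```

Call:
step_arm([
  [0, 1, 0, 0, 0, 0, 20],
  [0, 2, 0, 0, 0, 0, 20],
  [0, 2, 0, 0, 0, 0, 20],
])

```text
clock: 9.6
tcp_pos: [0.5418, 0.1291, 0.0829]
orientation: [-0.052, 3.141, 0.0]
contact_force: [-2.6, -0.5, 6.3]
grip_width: 0.029
gripper_force: 39.6
```

Call:
step_arm([
  [0, 1, 0, 0, 0, 0, 20],
  [0, 2, 0, 0, 0, 0, 20],
  [0, 2, 0, 0, 0, 0, 20],
])

```text
clock: 9.9
tcp_pos: [0.5417, 0.1309, 0.0829]
orientation: [-0.052, 3.141, -0.0]
contact_force: [-2.3, -0.0, 6.0]
grip_width: 0.0288
gripper_force: 39.7
```

Run:
```python
from bench import r
import cv2
a=[cv2.resize(r.grab_frame(n)["image"][b[1]:b[3],b[0]:b[2],::-1],(400,400),interpolation=2) for n,b in(("scene",(140,100,260,220)),("top",(120,110,240,230)))]
cv2.imwrite('pics/left.png',cv2.hconcat(a))
```

```text
(no output)
```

View pics/left.png

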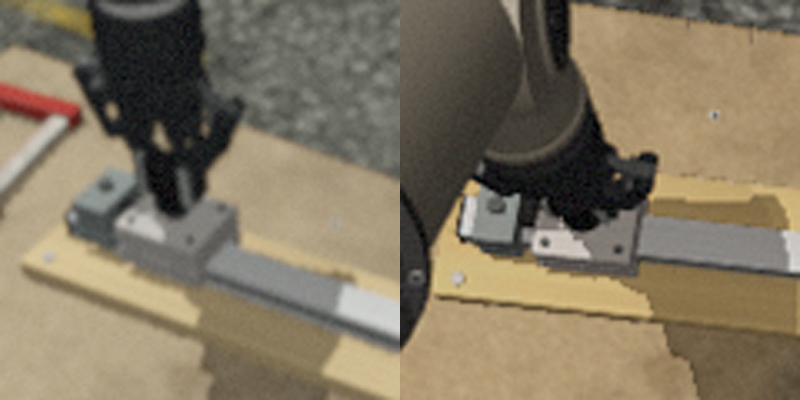

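The carriage is in the fingers and follows. At about (525,235) in the right crop it stands only some 10–15 mm from the left stop's face, so bumper contact is near. I inch on.

Call:
step_arm([
  [0, 0.5, 0, 0, 0, 0, 20],
  [0, 1, 0, 0, 0, 0, 20],
  [0, 1.5, 0, 0, 0, 0, 20],
  [0, 1.5, 0, 0, 0, 0, 20],
])

```text
clock: 10.4
tcp_pos: [0.5417, 0.1315, 0.0829]
orientation: [-0.051, 3.141, -0.001]
contact_force: [-3.0, -3.0, 7.2]
grip_width: 0.029
gripper_force: 39.7
```

Call:
step_arm([
  [0, 1, 0, 0, 0, 0, 20],
  [0, 2, 0, 0, 0, 0, 20],
  [0, 2, 0, 0, 0, 0, 20],
  [0, 2, 0, 0, 0, 0, 20],
])

```text
clock: 10.8
tcp_pos: [0.5417, 0.1325, 0.0829]
orientation: [0.05, -3.141, 0.003]
contact_force: [-2.2, -4.6, 8.3]
grip_width: 0.0289
gripper_force: 39.8
```

Call:
step_arm([
  [0, 1, 0, 0, 0, 0, 20],
  [0, 2, 0, 0, 0, 0, 20],
  [0, 2, 0, 0, 0, 0, 20],
])

```text
clock: 11.1
tcp_pos: [0.5416, 0.1336, 0.0829]
orientation: [0.048, -3.141, 0.004]
contact_force: [-2.7, -7.5, 8.4]
grip_width: 0.0291
gripper_force: 39.9
```

Call:
step_arm([
  [0, -2, 0, 0, 0, 0, 20],
  [0, -5, 0, 0, 0, 0, 20],
  [0, -8, 0, 0, 0, 0, 20],
  [0, -11, 0, 0, 0, 0, 20],
  [0, -15, 0, 0, 0, 0, 20],
  [0, -19, 0, 0, 0, 0, 20],
  [0, -23, 0, 0, 0, 0, 20],
  [0, -27, 0, 0, 0, 0, 20],
])

```text
clock: 11.9
tcp_pos: [0.5425, 0.1101, 0.083]
orientation: [-0.053, 3.141, 0.001]
contact_force: [-2.5, 1.2, 5.3]
grip_width: 0.0294
gripper_force: 39.6
```

Call:
step_arm([
  [0, -4, 0, 0, 0, 0, 20],
  [0, -8, 0, 0, 0, 0, 20],
  [0, -12, 0, 0, 0, 0, 20],
  [0, -16, 0, 0, 0, 0, 20],
  [0, -20, 0, 0, 0, 0, 20],
  [0, -24, 0, 0, 0, 0, 20],
  [0, -28, 0, 0, 0, 0, 20],
  [0, -32, 0, 0, 0, 0, 20],
])

```text
clock: 12.7
tcp_pos: [0.5436, 0.0781, 0.0829]
orientation: [-0.053, 3.141, 0.001]
contact_force: [-2.1, 1.0, 6.5]
grip_width: 0.029
gripper_force: 39.6
```

Call:
step_arm([
  [0, -4, 0, 0, 0, 0, 20],
  [0, -8, 0, 0, 0, 0, 20],
  [0, -12, 0, 0, 0, 0, 20],
  [0, -16, 0, 0, 0, 0, 20],
  [0, -20, 0, 0, 0, 0, 20],
  [0, -24, 0, 0, 0, 0, 20],
  [0, -28, 0, 0, 0, 0, 20],
  [0, -32, 0, 0, 0, 0, 20],
])

```text
clock: 13.5
tcp_pos: [0.5447, 0.046, 0.0829]
orientation: [-0.053, 3.141, 0.001]
contact_force: [-1.6, 1.1, 5.7]
grip_width: 0.0291
gripper_force: 39.6
```

Call:
step_arm([
  [0, -3, 0, 0, 0, 0, 20],
  [0, -6, 0, 0, 0, 0, 20],
  [0, -9, 0, 0, 0, 0, 20],
  [0, -12, 0, 0, 0, 0, 20],
])

```text
clock: 13.9
tcp_pos: [0.5451, 0.0341, 0.0829]
orientation: [-0.053, 3.141, 0.001]
contact_force: [-1.2, -0.3, 5.8]
grip_width: 0.029
gripper_force: 39.6
```

Call:
step_arm([
  [0, -1.5, 0, 0, 0, 0, 20],
  [0, -3, 0, 0, 0, 0, 20],
])

```text
clock: 14.1
tcp_pos: [0.5452, 0.031, 0.0829]
orientation: [-0.052, 3.141, 0.001]
contact_force: [-1.6, 1.5, 6.0]
grip_width: 0.0292
gripper_force: 39.6
```

Call:
step_arm([
  [0, -1.5, 0, 0, 0, 0, 20],
  [0, -3, 0, 0, 0, 0, 20],
])

```text
clock: 14.3
tcp_pos: [0.5454, 0.0281, 0.083]
orientation: [-0.052, 3.141, 0.001]
contact_force: [-2.2, 0.9, 5.9]
grip_width: 0.0292
gripper_force: 39.6
```

Call:
step_arm([
  [0, -1.5, 0, 0, 0, 0, 20],
  [0, -3, 0, 0, 0, 0, 20],
])

```text
clock: 14.5
tcp_pos: [0.5455, 0.0251, 0.083]
orientation: [-0.052, 3.141, 0.001]
contact_force: [-1.3, 1.5, 6.2]
grip_width: 0.0288
gripper_force: 39.6
```

Call:
step_arm([
  [0, -1.5, 0, 0, 0, 0, 20],
  [0, -3, 0, 0, 0, 0, 20],
])

```text
clock: 14.7
tcp_pos: [0.5456, 0.022, 0.083]
orientation: [-0.052, 3.141, 0.001]
contact_force: [-2.5, 1.0, 7.0]
grip_width: 0.0289
gripper_force: 39.6
```

Call:
step_arm([
  [0, -1.5, 0, 0, 0, 0, 20],
  [0, -3, 0, 0, 0, 0, 20],
])

```text
clock: 14.9
tcp_pos: [0.5456, 0.0191, 0.0829]
orientation: [-0.052, 3.141, 0.001]
contact_force: [-1.7, 1.7, 6.7]
grip_width: 0.0288
gripper_force: 39.6
```

Call:
step_arm([
  [0, -1.5, 0, 0, 0, 0, 20],
  [0, -3, 0, 0, 0, 0, 20],
])

```text
clock: 15.1
tcp_pos: [0.5457, 0.0172, 0.083]
orientation: [-0.053, 3.141, 0.003]
contact_force: [-1.5, 6.0, 7.1]
grip_width: 0.0284
gripper_force: 39.8
```

Call:
step_arm([
  [0, -1.5, 0, 0, 0, 0, 20],
  [0, -3, 0, 0, 0, 0, 20],
])

```text
clock: 15.3
tcp_pos: [0.5458, 0.0161, 0.083]
orientation: [-0.055, 3.141, 0.006]
contact_force: [-2.0, 10.1, 6.2]
grip_width: 0.0288
gripper_force: 40.0
```

Call:
step_arm([
  [0, -1.5, 0, 0, 0, 0, 20],
  [0, -3, 0, 0, 0, 0, 20],
])

```text
clock: 15.5
tcp_pos: [0.5458, 0.0144, 0.0829]
orientation: [0.057, -3.141, -0.008]
contact_force: [-2.8, 13.0, 7.7]
grip_width: 0.0288
gripper_force: 40.1
```

Call:
step_arm([
  [0, -1.5, 0, 0, 0, 0, 20],
  [0, -3, 0, 0, 0, 0, 20],
])

```text
clock: 15.7
tcp_pos: [0.5459, 0.0122, 0.083]
orientation: [0.058, -3.141, -0.009]
contact_force: [-3.0, 14.6, 7.8]
grip_width: 0.029
gripper_force: 40.2
```

Call:
step_arm([
  [0, -1.5, 0, 0, 0, 0, 20],
  [0, -3, 0, 0, 0, 0, 20],
])

```text
clock: 15.9
tcp_pos: [0.546, 0.0099, 0.083]
orientation: [0.059, -3.141, -0.01]
contact_force: [-3.0, 15.8, 8.5]
grip_width: 0.0288
gripper_force: 40.3
```

Call:
step_arm([
  [0, -1.5, 0, 0, 0, 0, 20],
  [0, -3, 0, 0, 0, 0, 20],
])

```text
clock: 16.1
tcp_pos: [0.5461, 0.0056, 0.083]
orientation: [-0.058, 3.141, 0.008]
contact_force: [-3.4, 10.8, 7.6]
grip_width: 0.0288
gripper_force: 40.1
```

Call:
step_arm([
  [0, -1.5, 0, 0, 0, 0, 20],
  [0, -3, 0, 0, 0, 0, 20],
])

```text
clock: 16.3
tcp_pos: [0.5463, 0.002, 0.083]
orientation: [-0.057, 3.141, 0.007]
contact_force: [-4.2, 9.9, 6.7]
grip_width: 0.0294
gripper_force: 40.1
```

Call:
step_arm([
  [0, -1.5, 0, 0, 0, 0, 20],
  [0, -3, 0, 0, 0, 0, 20],
])

```text
clock: 16.5
tcp_pos: [0.5463, -0.0003, 0.083]
orientation: [0.057, -3.141, -0.008]
contact_force: [-3.0, 13.4, 7.2]
grip_width: 0.029
gripper_force: 40.2
```

Call:
step_arm([
  [0, -1.5, 0, 0, 0, 0, 20],
  [0, -3, 0, 0, 0, 0, 20],
])

```text
clock: 16.7
tcp_pos: [0.5465, -0.0047, 0.083]
orientation: [-0.056, 3.141, 0.006]
contact_force: [-2.4, 7.4, 7.0]
grip_width: 0.0291
gripper_force: 40.0
```

Call:
step_arm([
  [0, -1.5, 0, 0, 0, 0, 20],
  [0, -3, 0, 0, 0, 0, 20],
])

```text
clock: 16.9
tcp_pos: [0.5466, -0.0088, 0.083]
orientation: [-0.055, 3.141, 0.004]
contact_force: [-1.7, 5.2, 6.8]
grip_width: 0.0291
gripper_force: 39.9
```

Call:
step_arm([
  [0, -1.5, 0, 0, 0, 0, 20],
  [0, -3, 0, 0, 0, 0, 20],
])

```text
clock: 17.1
tcp_pos: [0.5467, -0.012, 0.083]
orientation: [-0.055, 3.141, 0.004]
contact_force: [-2.1, 5.0, 7.2]
grip_width: 0.0291
gripper_force: 39.9
```

Call:
step_arm([
  [0, -1.5, 0, 0, 0, 0, 20],
  [0, -3, 0, 0, 0, 0, 20],
])

```text
clock: 17.3
tcp_pos: [0.5469, -0.0164, 0.0829]
orientation: [-0.053, 3.141, 0.002]
contact_force: [-1.5, 0.6, 5.7]
grip_width: 0.0292
gripper_force: 39.8
```

Call:
step_arm([
  [0, -1.5, 0, 0, 0, 0, 20],
  [0, -3, 0, 0, 0, 0, 20],
])

```text
clock: 17.5
tcp_pos: [0.547, -0.0199, 0.0829]
orientation: [-0.052, 3.14, 0.001]
contact_force: [-0.7, 0.5, 5.7]
grip_width: 0.029
gripper_force: 39.8
```

Call:
step_arm([
  [0, -1.5, 0, 0, 0, 0, 20],
  [0, -3, 0, 0, 0, 0, 20],
])

```text
clock: 17.7
tcp_pos: [0.5471, -0.0229, 0.0829]
orientation: [-0.052, 3.14, 0.001]
contact_force: [-2.2, 1.1, 6.0]
grip_width: 0.0288
gripper_force: 39.8
```

Call:
step_arm([
  [0, -1.5, 0, 0, 0, 0, 20],
  [0, -3, 0, 0, 0, 0, 20],
])

```text
clock: 17.9
tcp_pos: [0.5472, -0.026, 0.0829]
orientation: [-0.052, 3.141, 0.001]
contact_force: [-0.6, 0.3, 6.0]
grip_width: 0.0293
gripper_force: 39.8
```

Call:
step_arm([
  [0, -3, 0, 0, 0, 0, 20],
  [0, -6, 0, 0, 0, 0, 20],
  [0, -9, 0, 0, 0, 0, 20],
  [0, -12, 0, 0, 0, 0, 20],
])

```text
clock: 18.3
tcp_pos: [0.5476, -0.038, 0.0829]
orientation: [-0.052, 3.14, 0.001]
contact_force: [-2.1, 1.4, 5.8]
grip_width: 0.0291
gripper_force: 39.8
```

Call:
step_arm([
  [0, -3, 0, 0, 0, 0, 20],
  [0, -6, 0, 0, 0, 0, 20],
  [0, -9, 0, 0, 0, 0, 20],
  [0, -12, 0, 0, 0, 0, 20],
])

```text
clock: 18.7
tcp_pos: [0.548, -0.05, 0.0829]
orientation: [-0.052, 3.14, 0.001]
contact_force: [-1.1, 1.3, 6.0]
grip_width: 0.0289
gripper_force: 39.8
```

Call:
step_arm([
  [0, -3, 0, 0, 0, 0, 20],
  [0, -6, 0, 0, 0, 0, 20],
  [0, -9, 0, 0, 0, 0, 20],
  [0, -12, 0, 0, 0, 0, 20],
])

```text
clock: 19.1
tcp_pos: [0.5485, -0.062, 0.083]
orientation: [-0.052, 3.14, 0.001]
contact_force: [-0.9, 1.3, 5.7]
grip_width: 0.0289
gripper_force: 39.8
```

Call:
step_arm([
  [0, -3, 0, 0, 0, 0, 20],
  [0, -6, 0, 0, 0, 0, 20],
  [0, -9, 0, 0, 0, 0, 20],
  [0, -12, 0, 0, 0, 0, 20],
])

```text
clock: 19.5
tcp_pos: [0.5489, -0.074, 0.0829]
orientation: [-0.052, 3.14, 0.001]
contact_force: [-0.6, 1.1, 4.9]
grip_width: 0.0289
gripper_force: 39.8
```

Call:
step_arm([
  [0, -3, 0, 0, 0, 0, 20],
  [0, -6, 0, 0, 0, 0, 20],
  [0, -9, 0, 0, 0, 0, 20],
  [0, -12, 0, 0, 0, 0, 20],
])

```text
clock: 19.9
tcp_pos: [0.5493, -0.086, 0.0829]
orientation: [-0.052, 3.14, 0.001]
contact_force: [-1.3, 0.4, 5.7]
grip_width: 0.0288
gripper_force: 39.8
```

Call:
step_arm([
  [0, -3, 0, 0, 0, 0, 20],
  [0, -6, 0, 0, 0, 0, 20],
  [0, -9, 0, 0, 0, 0, 20],
  [0, -12, 0, 0, 0, 0, 20],
])

```text
clock: 20.3
tcp_pos: [0.5497, -0.098, 0.0829]
orientation: [-0.052, 3.14, 0.001]
contact_force: [-2.0, 0.7, 5.7]
grip_width: 0.029
gripper_force: 39.8
```

Call:
step_arm([
  [0, -2.5, 0, 0, 0, 0, 20],
  [0, -5, 0, 0, 0, 0, 20],
  [0, -7.5, 0, 0, 0, 0, 20],
  [0, -10, 0, 0, 0, 0, 20],
])

```text
clock: 20.7
tcp_pos: [0.5501, -0.108, 0.083]
orientation: [-0.052, 3.14, 0.001]
contact_force: [-2.2, 1.6, 5.5]
grip_width: 0.0293
gripper_force: 39.8
```

Call:
step_arm([
  [0, -1.5, 0, 0, 0, 0, 20],
  [0, -3, 0, 0, 0, 0, 20],
  [0, -4, 0, 0, 0, 0, 20],
  [0, -5, 0, 0, 0, 0, 20],
])

```text
clock: 21.1
tcp_pos: [0.5502, -0.1126, 0.0829]
orientation: [-0.052, 3.14, 0.001]
contact_force: [-1.0, 3.3, 5.7]
grip_width: 0.0291
gripper_force: 39.9
```

Call:
step_arm([
  [0, -1, 0, 0, 0, 0, 20],
  [0, -2, 0, 0, 0, 0, 20],
  [0, -2, 0, 0, 0, 0, 20],
])

```text
clock: 21.4
tcp_pos: [0.5503, -0.1137, 0.083]
orientation: [-0.054, 3.141, 0.003]
contact_force: [-2.4, 4.0, 6.1]
grip_width: 0.0288
gripper_force: 40.0
```

Call:
step_arm([
  [0, -1, 0, 0, 0, 0, 20],
  [0, -2, 0, 0, 0, 0, 20],
  [0, -2, 0, 0, 0, 0, 20],
])

```text
clock: 21.7
tcp_pos: [0.5503, -0.1147, 0.0829]
orientation: [-0.055, 3.141, 0.004]
contact_force: [-1.7, 6.8, 6.3]
grip_width: 0.0291
gripper_force: 40.1
```

Call:
step_arm([
  [0, 2, 0, 0, 0, 0, 20],
  [0, 5, 0, 0, 0, 0, 20],
  [0, 9, 0, 0, 0, 0, 20],
  [0, 13, 0, 0, 0, 0, 20],
  [0, 17, 0, 0, 0, 0, 20],
  [0, 21, 0, 0, 0, 0, 20],
  [0, 25, 0, 0, 0, 0, 20],
  [0, 29, 0, 0, 0, 0, 20],
])

```text
clock: 22.5
tcp_pos: [0.5494, -0.0885, 0.0829]
orientation: [-0.051, 3.14, -0.001]
contact_force: [-0.5, -1.6, 6.4]
grip_width: 0.0292
gripper_force: 39.9
```

Call:
step_arm([
  [0, 4, 0, 0, 0, 0, 20],
  [0, 8, 0, 0, 0, 0, 20],
  [0, 12, 0, 0, 0, 0, 20],
  [0, 16, 0, 0, 0, 0, 20],
  [0, 20, 0, 0, 0, 0, 20],
  [0, 24, 0, 0, 0, 0, 20],
  [0, 28, 0, 0, 0, 0, 20],
  [0, 32, 0, 0, 0, 0, 20],
])

```text
clock: 23.3
tcp_pos: [0.5483, -0.0565, 0.0829]
orientation: [-0.051, 3.14, -0.0]
contact_force: [-1.3, -2.0, 6.3]
grip_width: 0.0289
gripper_force: 39.9
```

Call:
step_arm([
  [0, 4, 0, 0, 0, 0, 20],
  [0, 8, 0, 0, 0, 0, 20],
  [0, 12, 0, 0, 0, 0, 20],
  [0, 16, 0, 0, 0, 0, 20],
  [0, 20, 0, 0, 0, 0, 20],
  [0, 24, 0, 0, 0, 0, 20],
  [0, 28, 0, 0, 0, 0, 20],
  [0, 32, 0, 0, 0, 0, 20],
])

```text
clock: 24.1
tcp_pos: [0.5471, -0.0245, 0.0829]
orientation: [-0.051, 3.14, -0.0]
contact_force: [-0.8, -0.6, 5.8]
grip_width: 0.0292
gripper_force: 39.9
```

Call:
step_arm([
  [0, 1.5, 0, 0, 0, 0, 20],
  [0, 3, 0, 0, 0, 0, 20],
])

```text
clock: 24.3
tcp_pos: [0.5471, -0.0214, 0.0829]
orientation: [-0.052, 3.14, -0.0]
contact_force: [-1.7, -1.2, 6.6]
grip_width: 0.029
gripper_force: 40.1
```

Call:
step_arm([
  [0, 1.5, 0, 0, 0, 0, 20],
  [0, 3, 0, 0, 0, 0, 20],
])

```text
clock: 24.5
tcp_pos: [0.5469, -0.0185, 0.0829]
orientation: [-0.052, 3.14, -0.0]
contact_force: [-1.5, -1.1, 7.3]
grip_width: 0.0291
gripper_force: 40.0
```

Call:
step_arm([
  [0, 1.5, 0, 0, 0, 0, 20],
  [0, 3, 0, 0, 0, 0, 20],
])

```text
clock: 24.7
tcp_pos: [0.5469, -0.0155, 0.0829]
orientation: [-0.052, 3.14, -0.0]
contact_force: [-1.4, -1.4, 6.7]
grip_width: 0.0288
gripper_force: 40.0
```

Call:
step_arm([
  [0, 1.5, 0, 0, 0, 0, 20],
  [0, 3, 0, 0, 0, 0, 20],
])

```text
clock: 24.9
tcp_pos: [0.5468, -0.0136, 0.0829]
orientation: [-0.051, 3.14, -0.002]
contact_force: [-1.2, -5.4, 6.0]
grip_width: 0.0289
gripper_force: 40.0
```

Call:
step_arm([
  [0, 1.5, 0, 0, 0, 0, 20],
  [0, 3, 0, 0, 0, 0, 20],
])

```text
clock: 25.1
tcp_pos: [0.5467, -0.0125, 0.083]
orientation: [-0.049, 3.14, -0.005]
contact_force: [-0.6, -10.4, 6.8]
grip_width: 0.0292
gripper_force: 40.1
```

Call:
step_arm([
  [0, 1.5, 0, 0, 0, 0, 20],
  [0, 3, 0, 0, 0, 0, 20],
])

```text
clock: 25.3
tcp_pos: [0.5467, -0.011, 0.083]
orientation: [-0.047, 3.14, -0.007]
contact_force: [-0.1, -12.8, 5.9]
grip_width: 0.0291
gripper_force: 40.2
```

Call:
step_arm([
  [0, 1.5, 0, 0, 0, 0, 20],
  [0, 3, 0, 0, 0, 0, 20],
])

```text
clock: 25.5
tcp_pos: [0.5466, -0.0087, 0.083]
orientation: [-0.046, 3.14, -0.008]
contact_force: [-0.8, -14.9, 6.0]
grip_width: 0.0292
gripper_force: 40.3
```

Call:
step_arm([
  [0, 1.5, 0, 0, 0, 0, 20],
  [0, 3, 0, 0, 0, 0, 20],
])

```text
clock: 25.7
tcp_pos: [0.5465, -0.0065, 0.083]
orientation: [-0.045, 3.14, -0.01]
contact_force: [0.3, -15.1, 5.6]
grip_width: 0.0287
gripper_force: 40.4
```

Call:
step_arm([
  [0, 1, 0, 0, 0, 0, 20],
  [0, 2, 0, 0, 0, 0, 20],
])

```text
clock: 25.9
tcp_pos: [0.5464, -0.0032, 0.083]
orientation: [-0.046, 3.14, -0.007]
contact_force: [-1.1, -11.1, 7.0]
grip_width: 0.029
gripper_force: 40.3
```

Call:
step_arm([
  [0, 1, 0, 0, 0, 0, 20],
  [0, 2, 0, 0, 0, 0, 20],
])

```text
clock: 26.1
tcp_pos: [0.5463, -0.0004, 0.083]
orientation: [-0.047, 3.14, -0.006]
contact_force: [-1.0, -9.5, 7.0]
grip_width: 0.0289
gripper_force: 40.3
```

Call:
step_arm([
  [0, 1, 0, 0, 0, 0, 20],
  [0, 2, 0, 0, 0, 0, 20],
  [0, 2, 0, 0, 0, 0, 20],
])

```text
clock: 26.4
tcp_pos: [0.5463, 0.0017, 0.083]
orientation: [-0.047, 3.14, -0.006]
contact_force: [-0.7, -9.9, 8.0]
grip_width: 0.0293
gripper_force: 40.3
```

Now I take the load off the fingers, then open and lift.

Call:
step_arm([
  [0, -1, 0, 0, 0, 0, 20],
  [0, -2, 0, 0, 0, 0, 20],
  [0, -2.5, 0, 0, 0, 0, 20],
  [0, -2.5, 0, 0, 0, 0, 20],
])

```text
clock: 26.8
tcp_pos: [0.5462, 0.0016, 0.083]
orientation: [-0.05, 3.14, -0.002]
contact_force: [-1.4, -4.0, 6.8]
grip_width: 0.0291
gripper_force: 40.3
```

Call:
step_arm([
  [0, -1, 0, 0, 0, 0, 20],
  [0, -1.5, 0, 0, 0, 0, 20],
  [0, -1.5, 0, 0, 0, 0, 20],
])

```text
clock: 27.1
tcp_pos: [0.5463, 0.0014, 0.083]
orientation: [-0.051, 3.14, -0.0]
contact_force: [-2.2, -1.4, 6.6]
grip_width: 0.0291
gripper_force: 40.3
```

Call:
step_arm([
  [0, 0, 0, 0, 0, 0, 34],
  [0, 0, 0, 0, 0, 0, 45],
  [0, 0, 0, 0, 0, 0, 60],
  [0, 0, 0, 0, 0, 0, 75],
  [0, 0, 0, 0, 0, 0, 85],
  [0, 0, 0, 0, 0, 0, 85],
  [0, 0, 0, 0, 0, 0, 85],
  [0, 0, 0, 0, 0, 0, 85],
], grip_force=20)

```text
clock: 27.9
tcp_pos: [0.546, 0.0018, 0.0823]
orientation: [0.052, -3.141, -0.0]
contact_force: [-0.1, -0.1, 0.1]
grip_width: 0.0849
gripper_force: 0.0
```

Call:
step_arm([
  [0, 0, -10, 0, 0, 0, 85],
  [0, 0, -30, 0, 0, 0, 85],
  [0, 0, -60, 0, 0, 0, 85],
  [0, 0, -90, 0, 0, 0, 85],
  [0, 0, -110, 0, 0, 0, 85],
  [0, 0, -120, 0, 0, 0, 85],
  [0, 0, -120, 0, 0, 0, 85],
  [0, 0, -120, 0, 0, 0, 85],
])

```text
clock: 28.7
tcp_pos: [0.5454, 0.0018, 0.2017]
orientation: [0.052, -3.14, -0.0]
contact_force: [-0.6, 0.5, -0.8]
grip_width: 0.0848
gripper_force: 0.0
```

Run:
```python
from bench import r
from h import *
np.set_printoptions(precision=4,suppress=True)
F={n:r.grab_frame(n) for n in("scene","top")}
a=[cv2.resize(F[n]["image"][b[1]:b[3],b[0]:b[2],::-1],(400,400),interpolation=2) for n,b in(("scene",(165,90,305,230)),("top",(160,110,300,250)))]
cv2.imwrite('pics/end.png',cv2.hconcat(a))
f=F["scene"]; m=(f["image"].max(2)<60).astype(np.uint8); l,s,c=blob(m,(215,150,260,186)); print(s,c,onz(f,c,.0954))
```

```text
[232 161  11  20 185] [236.7081 170.2595] [ 0.5445 -0.0004  0.0954]
```

View pics/end.png

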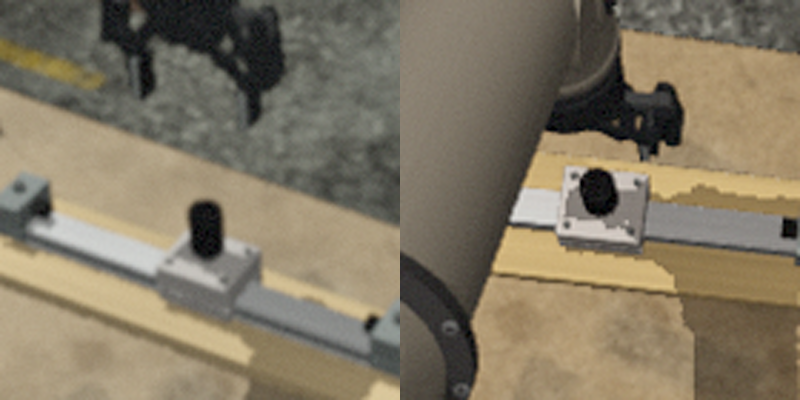

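The end picture shows the knob free at (206,230) in the left crop. The carriage is standing where it was parked and the fingers are well clear above.

```bash
python3 -c "
from bench import r
print(r.hand_in())"
```

```text
the job is handed in; nothing more can be done
None
```

I stroked the carriage gently to the left stop, then to the right one (about 7 N on each), and parked and released it at y ≈ +0.0016 m, about 2 mm to the right of the rail's middle. The drag there reached about 16 N, and I put the middle of the tight spot within a few mm of that. I touched no tools or offcuts and handed the job in at about 29 s.

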